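# Set the sunken speed trim to its mark

## Task

Of the two grey speed controllers (one stands in the red tray, one on the bench beside it), one has a bar-shaped knob at the bottom of its well and the other a round knob. Turn the bar knob until its pointed end, the one with the white line, points straight at the raised white index bar on that controller's rim, then let go and clear the well. Leave the round knob as it is set.

Things in the scene. Friction and masses are not known exactly. Their poses are not given: they have to be found in the camera images.
- bar_grip (a point): Point on the axis of the black bar knob at grip height: 20 mm above the well floor, 12 mm below the rim, 96 mm above the table. Turns with the knob: x along the bar to its pointed, white-lined end, z up. The bar is 14 mm wide (y), its flat sides run from x = -18 to +16 mm, the point to 23 mm; it stands 6 to 27.5 mm above the floor on a skirt 38 mm across. Light friction (0.05 N m); stays put.
- bar_knob (a joint): Angle of the bar knob about its upright axis in rad: 0 when its pointed end points at the white index bar, positive counter-clockwise from above. It starts on the counter-clockwise side, between 0.6 and 1.4. Stops at -2.4 and +2.4.
- bar_unit: Grey box fixed on a 8 mm cork mat, holding the bar knob: 126 mm long (x, -54 to +72 mm), 108 mm wide (y), 100 mm high; origin at its underside below the knob's axis, z up. Round well in its top, concentric with the knob: 88 mm across, 32 mm deep, flat floor. A white index bar, 2 mm high, lies on the rim on the +x side; a rocker switch and amber lens beside it, at most 5 mm high.
- round_knob (a joint): Angle in rad of the ribbed round knob (29 mm across, 27 mm high) in the same kind of well of the other, otherwise identical grey box. One box stands in the red cardboard tray (walls 96 mm high), the other on the bench to the left of it; either may be either. It is at 0 at the start and is to be left there.

How it is judged (in metres and radians):
At the end, for the whole second after the job is handed in: The pointed end of the bar knob points at the white index bar within 0.175 rad (10 degrees) and the knob is at rest (value of joint bar_knob between -0.175 and 0.175 rad and velocity of joint bar_knob between -0.05 and 0.05 rad/s); the robot touches nothing.
It fails at once if the round knob is turned by more than 0.17 rad (value of joint round_knob above 0.17 rad or value of joint round_knob below -0.17 rad).
It also fails if it takes over 32 s, if anything falls off the work surface, if the arm or the gripper's body presses on something with over 40 N, if the wrist force passes 120 N, or if a joint passes its speed limit or range.

## Robot

A 7-joint arm with a two-finger parallel gripper is mounted at the origin on a cart in front of the work surface, level with it; the furniture and walls round the work are solid. World frame = base frame: x ahead of the robot, y to its left, z up, the work surface at z = 0. Lengths are in mm, angles in rad, forces in N, time in s.
With the tool pointing down it reaches from about 400 to 900 mm from the base axis. Payload 5.6 kg.
Tool frame: the origin (TCP) lies midway between the tips of the shut fingers; the grasp point (between the pads) lies 19 mm behind it; x points along the fingers, y is the direction in which the jaws open and shut, and the axes are right-handed (so a half turn about x gives the same grasp; the last joint's range is limited). The gripper opens to 92 mm and grips with 3 to 60 N. Pads are 20 mm wide; open, the fingers measure 128 mm over their backs; the gripper's body (75 mm by 189 mm) begins 69 mm behind the grasp point.
Start: joints at [1.174, 0.468, -0.012, 1.603, 0.006, 1.071, -0.056], TCP at [225.162, -609.763, 214.592] pointing down, gripper open.
Joint ranges: [-2.53, 2.53], [-0.31, 2.02], [-1.57, 1.55], [0.28, 2.44], [-1.29, 4.43], [0.15, 1.84], [-2.92, 2.92]. Speed limits (rad/s): [2.57, 2.57, 3.14, 3.14, 3.14, 3.14, 3.14].

## Interface

Orientations are given as a rotation vector (axis times angle).
In Python, from cell import robot, grip, kin, viewer gives the robot as it stands. Calls block until the motion is done:
- robot.movep(position, orientation): joint-space move of the TCP to a pose.
- robot.servo_line(position, feed=150, rotation=None): straight line of the TCP; rotation=None keeps the orientation; feed is the mean speed in mm/s.
- robot.goto_joints(angles): joint-space move.
- grip(opening, newtons=None): opening from 0.0 (shut) to 1.0 (fully open); newtons is the grip in N (None keeps the last); returns when the fingers have stopped.
- robot.hold(seconds).
- kin.ik(position, orientation): joint angles nearest the present ones, or None.
- robot.observe(): the state.
- viewer.read_camera(name): name is "side" or "top"; returns the picture (384x512x3 uint8, red, green, blue); there is no depth.
- viewer.camera_info(name): a dict with "camera_matrix" (3x3 intrinsics, pixels), "R" (3x3) and "t" (3): a world point X has camera coordinates R X + t. Camera axes: x right, y down, z forward; pixel columns grow to the right and rows downward; lengths in mm; the calibration is good to about 2 mm. A picture is of the moment at which its call begins. camera_info takes no time and is no camera call.
A pose or a line that the arm cannot do raises robot.IKError and nothing moves.
- robot.job_done(): hands the job in, once; it reports no verdict.
Trained networks look in the newest picture that a camera, given by its name, has taken for a name from the list of things; names that differ only in an ending like _2 or _b are one class to them, and where a whole thing is asked for, a point or a joint stands for the part that bears it (a point fixed in the world has none). Each returns a list of dicts, best first, with "confidence" (0 to 1); they miss things now and then, are a little off and sometimes report something else, mostly with a low value. They report only what shows in the picture. A call takes as long as a camera call.
- viewer.silhouettes(name, camera): "mask" (384x512 bool, what is visible of it).
- viewer.pinpoint(name, camera): "at" ([x, y, z] in mm, in the coordinates of the camera as it stood for that picture, good to about 4 mm: a listed point, or the origin of a listed thing).
The state is a dict: "t": time; "joints": joint angles; "joint_velocities": joint speeds; "joint_torque": joint torques, N m; "tcp_pos": TCP position; "tcp_rot": TCP orientation; "contact_force": force on the tool from outside, world axes, zero at the start; "wrist_torque": the same for the moment, N m; "grip_width": opening from 0.0 (shut) to 1.0 (fully open).
Only numpy, scipy, OpenCV 4.12 (cv2) and the standard library are available. Lean on these libraries where they do the work, as an engineer would, in place of code of your own. Each camera call takes 0.05 s, during which the arm holds its last target.

## Working session

There is one attempt and no reset: what is moved stays moved. The work goes in short steps, each a Python script; the robot and the scene stay as the last script left them, time stands still between calls to the robot, and variables do not carry over. Pictures are saved under pics/ and viewed, and the job is handed in when it is done.

```bash
mkdir -p pics; ls; python3 - <<'E'
from cell import robot, grip, kin, viewer
import cv2, numpy as np
for c in ["side","top"]:
    im=viewer.read_camera(c); cv2.imwrite(f"pics/{c}0.png",im[:,:,::-1])
    i=viewer.camera_info(c); print(c,np.round(i["camera_matrix"],1).tolist(),np.round(i["R"],3).tolist(),np.round(i["t"],1).tolist())
    R=np.array(i["R"]);t=np.array(i["t"])
    for n in ["bar_grip","bar_unit","round_knob"]:
        for d in viewer.pinpoint(n,c)[:3]: print(n,d["confidence"],np.round(R.T@(np.array(d["at"])-t),1))
o=robot.observe(); print(o)
E
```

```text
pics
side [[457.6, 0.0, 257.0], [0.0, 457.6, 202.8], [0.0, 0.0, 1.0]] [[0.918, -0.396, 0.009], [-0.255, -0.609, -0.751], [0.303, 0.687, -0.661]] [-368.7, 364.3, 543.8]
bar_grip 0.66 [549.6 426.4  99.2]
bar_unit 0.96 [548.4 422.9   9.3]Traceback (most recent call last):
  File "<stdin>", line 8, in <module>
ValueError: it knows: bar_grip, bar_unit
```

```bash
python3 - <<'E'
from cell import robot, grip, kin, viewer
import cv2, numpy as np
for c in ["side","top"]:
    im=viewer.read_camera(c); cv2.imwrite(f"pics/{c}1.png",im[:,:,::-1])
    i=viewer.camera_info(c); K=np.array(i["camera_matrix"])
    if c=="top": print(c,np.round(K,1).tolist(),np.round(i["R"],3).tolist(),np.round(i["t"],1).tolist())
    R=np.array(i["R"]);t=np.array(i["t"])
    for n in ["bar_grip","bar_unit"]:
        for d in viewer.pinpoint(n,c)[:3]:
            a=np.array(d["at"]); p=K@a; print(c,n,d["confidence"],np.round(R.T@(a-t),1),np.round(p[:2]/p[2]))
o=robot.observe(); print(o)
E
```

```text
side bar_grip 0.69 [549.2 424.1  98.5] [242. 150.]
side bar_unit 0.56 [547.2 421.6   6.6] [242. 186.]
top [[396.5, 0.0, 255.9], [0.0, 396.5, 190.3], [0.0, 0.0, 1.0]] [[0.006, -1.0, -0.021], [-0.992, -0.003, -0.129], [0.129, 0.022, -0.991]] [303.3, 521.1, 859.3]
top bar_grip 0.48 [542.3 423.8  97.1] [200. 176.]
{'t': 0.45, 'joints': array([ 1.17400381,  0.46756426, -0.01163174,  1.60275401,  0.00598566,
        1.07139779, -0.05632668]), 'joint_velocities': array([-0.00119235, -0.00083515,  0.00039315, -0.00202835, -0.00170379,
        0.00104689,  0.00095511]), 'joint_torque': array([-6.31023177e-04, -5.19902265e+01, -1.25811275e-02, -2.43779218e+01,
       -5.66026219e-02,  1.24756483e-02,  5.72158820e-05]), 'tcp_pos': array([ 225.1674277 , -609.72247669,  214.52824306]), 'tcp_rot': array([ 2.02890995,  0.36270986, -2.02897603]), 'contact_force': array([ 0.17872168,  0.22315528, -0.33864033]), 'wrist_torque': array([ 0.05713603, -0.03181088, -0.00622067]), 'grip_width': 0.9999947227993551}
```

```bash
ls pics
```

```text
side0.png
side1.png
top1.png
```

View pics/side1.png

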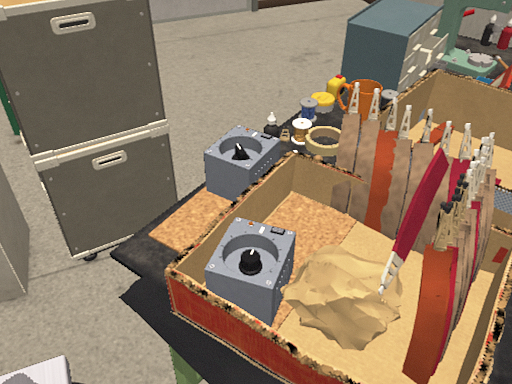

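View pics/top1.png

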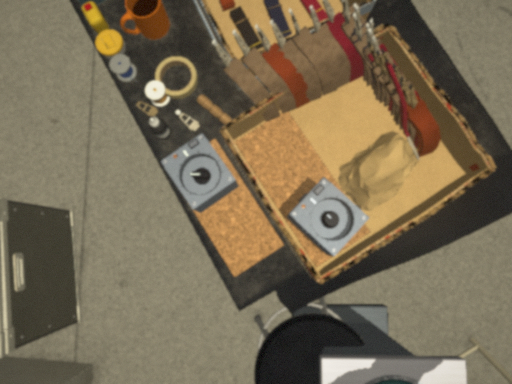

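The bar knob is on the bench unit, at about (242,150) in side and (200,176) in top. The round knob is in the tray at (251,262) in side. Next I'll zoom in for the orientation.

```bash
python3 - <<'E'
import cv2, numpy as np
a=cv2.imread("pics/side1.png")[115:205,195:290]; b=cv2.imread("pics/top1.png")[130:215,155:245]
f=lambda x:cv2.resize(x,(400,400),interpolation=cv2.INTER_CUBIC)
cv2.imwrite("pics/zoom1.png",np.hstack([f(a),f(b)]))
E
```

```text
(no output)
```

View pics/zoom1.png

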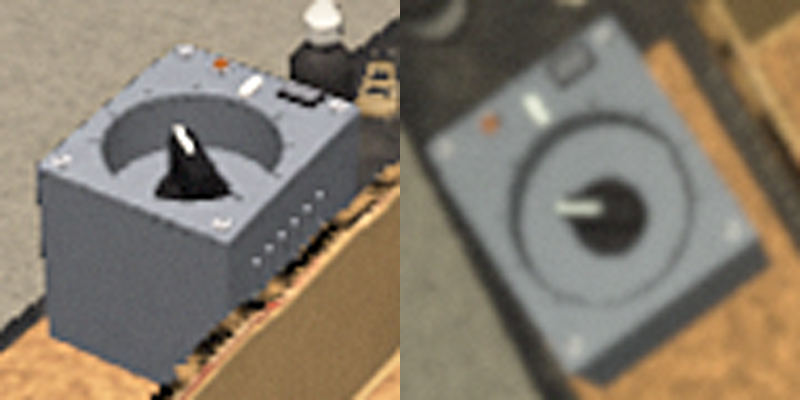

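```bash
cat > h.py <<'E'
from cell import robot, grip, kin, viewer
import cv2, numpy as np
def bp(c,px,z):
    i=viewer.camera_info(c);K,R,t=[np.array(i[k]) for k in("camera_matrix","R","t")]
    d=R.T@np.linalg.solve(K,np.array([px[0],px[1],1.])); o=-R.T@t
    return o+d*(z-o[2])/d[2]
E
python3 - <<'E'
from h import *
T=lambda u,v:((u-400)/400*90+154.9,v/400*85+129.9)
S=lambda u,v:(u/400*95+194.9,v/400*90+114.9)
for nm,f,c,P in [("top",T,"top",dict(s=[(605,33),(445,148),(733,230),(575,345)],idx=[(538,108),(530,98),(545,122)],tip=[(560,210)],end=[(600,208)],knob=[(608,215)])),
 ("side",S,"side",dict(s=[(185,50),(62,160),(340,105),(222,222)],idx=[(252,86),(262,78),(242,94)],tip=[(178,128)],end=[(188,150)]))]:
    for k,l in P.items():
        z={"s":108.5,"idx":110,"tip":103.5,"end":103.5,"knob":82}[k]
        print(nm,k,[np.round(bp(c,f(*p),z)[:2],1).tolist() for p in l], np.round(np.mean([bp(c,f(*p),z)[:2] for p in l],0),1))
# box angle
E
```

```text
top s [[624.2, 421.3], [571.3, 496.2], [534.5, 358.8], [482.9, 432.0]] [553.2 427.1]
top idx [[589.3, 452.1], [593.9, 456.0], [582.9, 448.6]] [588.7 452.2]
top tip [[544.1, 441.6]] [544.1 441.6]
top end [[545.1, 422.6]] [545.1 422.6]
top knob [[545.5, 422.2]] [545.5 422.2]
side s [[571.5, 496.0], [483.4, 432.2], [624.4, 422.0], [535.8, 359.9]] [553.8 427.5]
side idx [[589.7, 451.4], [597.1, 455.9], [582.5, 447.0]] [589.7 451.5]
side tip [[546.2, 441.9]] [546.2 441.9]
side end [[544.2, 423.4]] [544.2 423.4]
```

```bash
python3 - <<'E'
from h import *
for n,p in dict(f_base=(410,378),f_base2=(452,300)).items(): print(n,np.round(bp("side",p,0)))
for z in (200,300,400,500):
  print(z,*[np.round(bp("side",p,z)[:2]) for p in [(470,175),(362,85),(405,105)]], *[np.round(bp("top",p,z)[:2]) for p in [(430,150),(225,62),(300,100),(385,20),(200,10)]])
from scipy.spatial.transform import Rotation as Ro
ax=np.array([545.8,422.4])
for dirn in (0,1):
  for phi in (91,35.4):
    a=np.radians(phi-90+180*dirn); y=np.array([np.cos(a),np.sin(a),0]);x=np.array([0,0,-1.]);M=np.column_stack([x,y,np.cross(x,y)])
    rv=Ro.from_matrix(M).as_rotvec()
    for z in (350,86): 
      q=kin.ik([*ax,z],rv); print(dirn,phi,z,None if q is None else np.round(q,3))
E
```

```text
f_base [612. -81.  -0.]
f_base2 [766.   6.   0.]
200 [799.  88.] [810. 409.] [841. 307.] [575. -20.] [748. 363.] [672. 219.] [832.  54.] [856. 414.]
300 [677.  -0.] [685. 247.] [709. 168.] [551.  22.] [701. 353.] [635. 229.] [773.  86.] [794. 397.]
400 [555. -89.] [561.  85.] [578.  30.] [528.  64.] [653. 342.] [598. 238.] [714. 118.] [731. 379.]
500 [ 433. -177.] [436. -77.] [ 446. -109.] [504. 107.] [606. 331.] [561. 247.] [655. 150.] [669. 361.]
0 91 350 [-0.149  0.63  -0.952  1.278  0.503  1.476 -1.031]
0 91 86 [-0.168  0.863 -0.858  1.543  0.713  1.071 -1.188]
0 35.4 350 [-0.242  0.566 -0.758  1.285  0.381  1.435 -1.923]
0 35.4 86 [-0.255  0.797 -0.698  1.55   0.574  1.008 -2.07 ]
1 91 350 [-0.027  0.809 -1.326  1.269  0.779  1.608  1.946]
1 91 86 [ 0.013  1.163 -1.338  1.531  1.146  1.374  1.732]
1 35.4 350 [-0.087  0.696 -1.108  1.274  0.612  1.522  1.073]
1 35.4 86 [-0.052  1.005 -1.116  1.535  0.944  1.212  0.853]
```

The bar unit's axis is at about (546,422), with the index at 35° yaw and the knob at about 91°, so the knob angle is about 0.97 rad. I'll lift, then swing J1 over the scene high up.

```bash
python3 - <<'E'
from h import *
from scipy.spatial.transform import Rotation as Ro
o=robot.observe(); p=o["tcp_pos"]
robot.movep([p[0]*0.9,p[1]*0.9,450],o["tcp_rot"])
o=robot.observe(); q=np.array(o["joints"]); print(o["t"],np.round(q,3),o["tcp_pos"])
q[0]=-0.66; robot.goto_joints(q)
grip(30/92,20)
o=robot.observe(); print(o["t"],o["tcp_pos"],o["contact_force"],o["grip_width"])
ax=np.array([545.8,422.4])
for dirn in (0,1):
  for phi in (91,35.4):
    a=np.radians(phi-90+180*dirn); y=np.array([np.cos(a),np.sin(a),0]);x=np.array([0,0,-1.]);M=np.column_stack([x,y,np.cross(x,y)])
    rv=Ro.from_matrix(M).as_rotvec()
    for z in (200,86): 
      q=kin.ik([*ax,z],rv); print(dirn,phi,z,np.round(rv,4),None if q is None else np.round(q,3))
E
```

```text
1.4167 [ 1.166  0.22  -0.008  1.427  0.002  1.497 -0.059] [ 202.50354196 -548.50038475  448.21321109]
5.6583 [479.60846954 334.38256425 448.20763839] [-0.16880009  0.01546155 -0.59093169] 0.3265252354874433
0 91 200 [ 1.1963  1.2174 -1.1963] [-0.734  0.548  0.039  1.51  -0.023  1.085 -0.672]
0 91 86 [ 1.1963  1.2174 -1.1963] [-0.729  0.669  0.032  1.587 -0.026  0.886 -0.67 ]
0 35.4 200 [ 1.868   0.5962 -1.868 ] [-0.829  0.549  0.179  1.517 -0.105  1.085 -1.58 ]
0 35.4 86 [ 1.868   0.5962 -1.868 ] [-0.819  0.671  0.163  1.594 -0.131  0.887 -1.561]
1 91 200 [-1.222   1.2009  1.222 ] [-0.459  0.584 -0.369  1.488  0.224  1.111  2.287]
1 91 86 [-1.222   1.2009  1.222 ] [-0.465  0.706 -0.358  1.566  0.29   0.923  2.238]
1 35.4 200 [-0.4838  1.5161  0.4838] [-0.56   0.563 -0.217  1.496  0.13   1.097  1.385]
1 35.4 86 [-0.4838  1.5161  0.4838] [-0.569  0.683 -0.203  1.574  0.163  0.901  1.36 ]
```

```bash
cat >> h.py <<'E'
from scipy.spatial.transform import Rotation as Ro
def rv(phi):
    a=np.radians(phi-90); y=np.array([np.cos(a),np.sin(a),0]);x=np.array([0,0,-1.])
    return Ro.from_matrix(np.column_stack([x,y,np.cross(x,y)])).as_rotvec()
E
python3 - <<'E'
from h import *
robot.movep([545.8,422.4,160],rv(91))
o=robot.observe(); print(o["t"],o["tcp_pos"],np.round(o["joints"],3),o["contact_force"])
for c in("side","top"): cv2.imwrite(f"pics/{c}2.png",viewer.read_camera(c)[:,:,::-1])
a=cv2.imread("pics/side2.png")[60:210,170:320]; b=cv2.imread("pics/top2.png")[110:230,140:260]
f=lambda x:cv2.resize(x,(400,400),interpolation=cv2.INTER_CUBIC)
cv2.imwrite("pics/zoom2.png",np.hstack([f(a),f(b)]))
E
```

```text
6.8333 [546.6747926  422.78426912 161.64166688] [-0.732  0.584  0.037  1.541 -0.024  1.014 -0.671] [-0.55679264 -0.68039117  0.25112539]
```

View pics/zoom2.png

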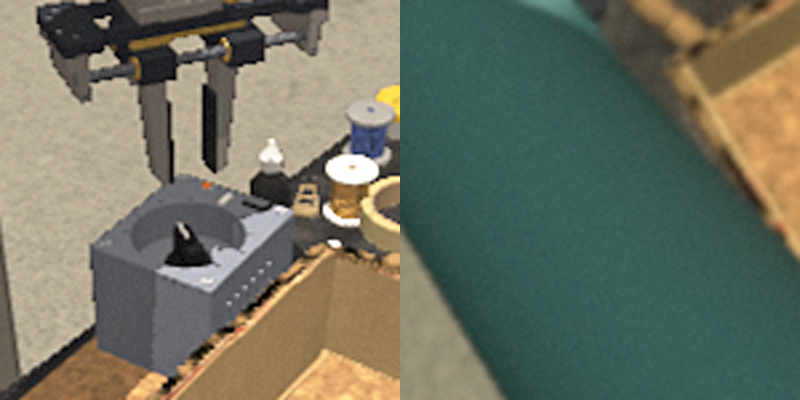

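The fingers at (160,180) and (215,165) in the side zoom are above the well and straddle the bar at (185,245) across its width. Next is the descent.

```bash
python3 - <<'E'
from h import *
for z,f in [(112,120),(100,60),(92,40),(86.5,30)]:
    robot.servo_line([545.8,422.4,z],f,rv(91)); o=robot.observe()
    print(o["t"],np.round(o["tcp_pos"],1),np.round(o["contact_force"],1))
    if np.linalg.norm(o["contact_force"])>8: break
cv2.imwrite("pics/side3.png",viewer.read_camera("side")[:,:,::-1])
a=cv2.imread("pics/side3.png")[90:210,170:320]
cv2.imwrite("pics/zoom3.png",cv2.resize(a,(750,600),interpolation=cv2.INTER_CUBIC))
E
```

```text
7.4833 [546.  422.6 112.3] [0.4 0.  0.7]
7.8333 [545.6 422.2  99.7] [ 0.4 -0.2  0.9]
8.1833 [545.6 422.2  91.6] [-0.2  0.  -0.8]
8.5167 [545.6 422.3  86.2] [1.1 0.4 0. ]
```

View pics/zoom3.png

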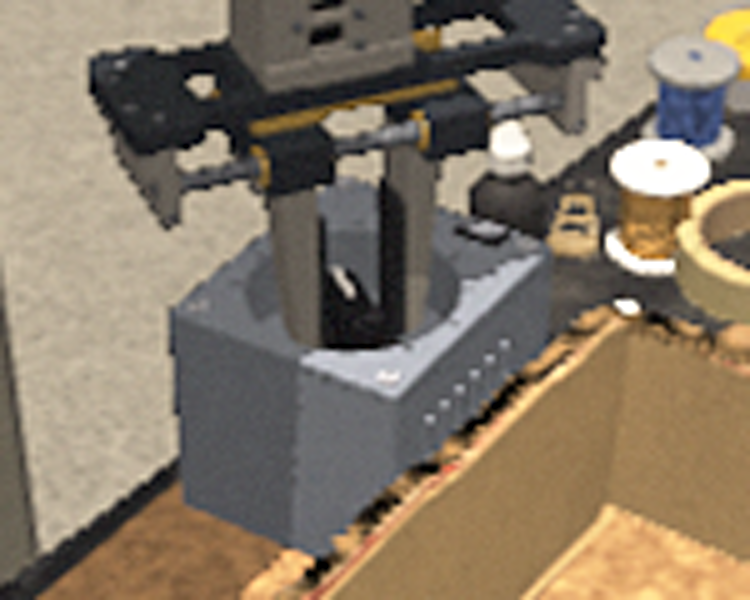

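The bar, with its white line at about (345,280), is between both fingers inside the well with no contact. Closing and turning.

```bash
python3 - <<'E'
from h import *
grip(0.0,15); o=robot.observe(); print(o["t"],o["grip_width"]*92,np.round(o["contact_force"],1),np.round(o["wrist_torque"],2))
p=[545.8,422.4,86.5]
for phi in (77,63,49,35.2):
    robot.movep(p,rv(phi)); o=robot.observe()
    y=Ro.from_rotvec(o["tcp_rot"]).as_matrix()[:,1]
    print(o["t"],np.round(o["tcp_pos"],1),round(np.degrees(np.arctan2(y[1],y[0]))+90,1),np.round(o["contact_force"],1),np.round(o["wrist_torque"],2),o["grip_width"]*92)
    if np.linalg.norm(o["contact_force"])>25: break
cv2.imwrite("pics/side4.png",viewer.read_camera("side")[:,:,::-1])
a=cv2.imread("pics/side4.png")[90:210,170:320]
cv2.imwrite("pics/zoom4.png",cv2.resize(a,(750,600),interpolation=cv2.INTER_CUBIC))
E
```

```text
8.95 13.608696103385316 [-0.2 -0.6  0.5] [-0.03 -0.   -0.  ]
9.2667 [545.8 422.5  86.6] 77.3 [-0.5 -0.4  1.1] [-0.16  0.01 -0.01] 13.904883283048564
9.5833 [545.8 422.4  86.6] 63.4 [ 0.6 -0.1  1.5] [-0.19  0.07 -0.04] 14.30497193105977
9.9 [545.8 422.4  86.6] 49.4 [-1.1 -0.5  2.3] [-0.18  0.12 -0.08] 13.69460914394767
10.2167 [545.8 422.4  86.6] 35.7 [-1.  -1.   3.1] [-0.23  0.17 -0.02] 14.043772153518798
```

View pics/zoom4.png

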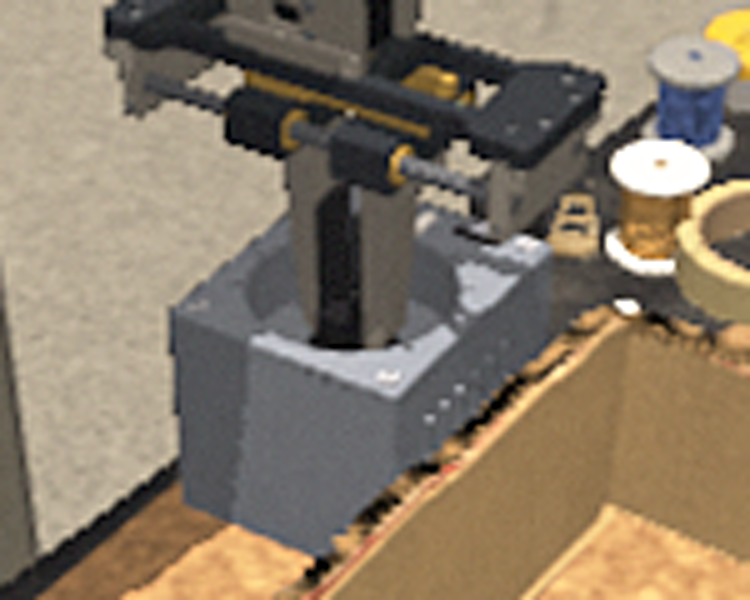

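The fingers hold the 14 mm bar and have turned to the index direction. Releasing (opened only partway), lifting, and swinging clear to check.

```bash
python3 - <<'E'
from h import *
robot.hold(0.2)
grip(30/92,15)
p=[545.8,422.4,86.5]
robot.servo_line([545.8,422.4,130],60); robot.servo_line([545.8,422.4,300],200)
robot.movep([400,250,450],rv(35.2))
q=np.array(robot.observe()["joints"]); q[0]+=0.6; robot.goto_joints(q)
o=robot.observe(); print(o["t"],np.round(o["tcp_pos"]),np.round(o["contact_force"],1))
for c in("side","top"):
    cv2.imwrite(f"pics/{c}5.png",viewer.read_camera(c)[:,:,::-1])
    for n in ["bar_grip"]:
        i=viewer.camera_info(c);R=np.array(i["R"]);t=np.array(i["t"])
        for d in viewer.pinpoint(n,c)[:2]: print(c,d["confidence"],np.round(R.T@(np.array(d["at"])-t),1))
a=cv2.imread("pics/side5.png")[115:205,195:290]; b=cv2.imread("pics/top5.png")[130:215,155:245]
f=lambda x:cv2.resize(x,(400,400),interpolation=cv2.INTER_CUBIC)
cv2.imwrite("pics/zoom5.png",np.hstack([f(a),f(b)]))
E
```

```text
14.9 [472. -17. 449.] [-0.7  0.1  0.4]
side 0.76 [547.3 423.8  97.6]
top 0.79 [543.9 420.1  93.8]
```

View pics/zoom5.png

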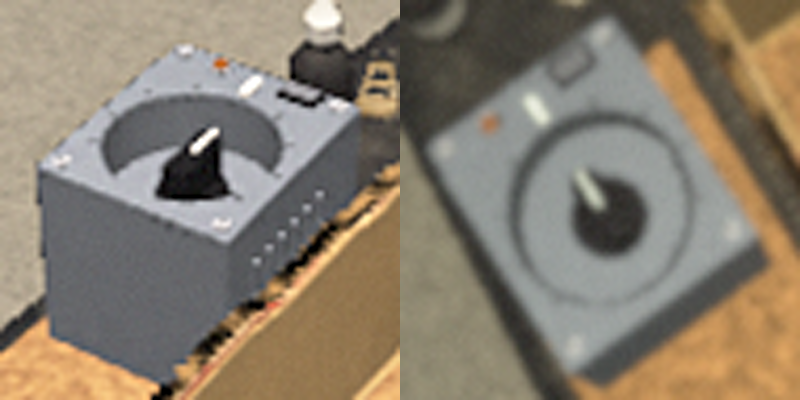

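```bash
python3 - <<'E'
from h import *
T=lambda u,v:((u-400)/400*90+154.9,v/400*85+129.9)
S=lambda u,v:(u/400*95+194.9,v/400*90+114.9)
for c,f,a,b in [("top",T,(602,208),(577,173)),("side",S,(193,153),(216,130))]:
    A,B=bp(c,f(*a),103.5),bp(c,f(*b),103.5);d=B-A; e=B[:2]-[545.8,422.4]
    print(c,A,B,np.degrees(np.arctan2(d[1],d[0])),np.degrees(np.arctan2(e[1],e[0])))
E
```

```text
top [545.07422369 421.61664348 103.5       ] [560.98602817 433.93332848 103.5       ] 37.74200651616074 37.21556999623914
side [545.50479738 420.21520026 103.5       ] [562.81097267 433.19107527 103.5       ] 36.86193742568215 32.38939475332995
```

The white line points at 32–38° and the index is at 34.6–35.4°, so the error is about 2–3°. That's inside the 10° limit, and the arm is clear, so I'm handing it in.

```bash
python3 - <<'E'
from h import *
robot.job_done(); print(robot.observe()["t"])
E
```

```text
the job is handed in; nothing more can be done
the job is handed in; nothing more can be done
```

I turned the bar knob on the bench controller by about 56° so its white line points at the index bar, then released it, cleared the well and handed the job in at about 15 s of the 32 s allowed.

- **Alignment:** after release, the two cameras put the white line at 32–38° and the index bar at about 35°. That is within roughly 3° against the 10° limit; the spread comes from reading pixel positions by hand.
- **Grip:** the fingers closed to about 14 mm, the width of the bar, and contact force stayed under 4 N at each check while turning.
- **Clearance:** the arm ended at a height of about 450 mm, with only sensor noise in the contact force.
- **Round knob:** the arm never went near it. I did not measure its angle again afterwards.
- **Checks that disagreed:** after release, the two cameras' readings of the bar grip point differed by about 4–5 mm, which is within their stated accuracy. None failed.

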